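Slide the stray empty bottle into its gap in the row

TASK

One empty long-neck bottle has been left standing out on the tiled bench, in front of the low wooden corral where the returned empties wait. Push it gently, low on its body, with the fingertips so that it slides along the tiles upright into the gap between the two bottles in the corral, until it stands right back against the back board. Do not grip it, pick it up or topple it, and leave the two bottles in the corral, the wooden block and the tongs where they are.

Things in the scene. Friction and masses are not known exactly. Their poses are not given: they have to be found in the camera images.
- stray: the bottle to push: empty brown glass long-neck, 250 mm tall, straight round body 58 mm in diameter up to 135 mm, then shoulder and 25 mm neck; 0.2 to 0.45 kg; friction on the tiles about 0.6, so a push above some 40 mm tips it. It stands upright on the open bench on the robot's side of the corral. Origin: centre of its underside, z up its axis; yaw means nothing
- left: a bottle just like it, standing in the corral close to the back board: the left-hand one (+y side of the gap) seen from the robot. Loose; origin at the centre of its underside
- right: a third such bottle, standing in the corral close to the back board: the right-hand one (-y side of the gap). The gap is the space between left and right, whose centres are 148 to 160 mm apart: the stray bottle fits with 16 to 22 mm to spare on each side. Loose; origin at the centre of its underside
- corral: low wooden corral fixed to the bench, no floor, open to the robot: back board and two end cheeks, 70 mm high, timber 18 mm; cheeks reach 70 mm towards the robot, 290 mm apart inside. Origin: at bench level, middle of the back board's front (robot side) face; x points away from the robot, square to the board, y left along it. A bottle touching the board has its centre at x = -29 mm here
- block: bystander: loose plain wooden block 120 x 70 x 45 mm, lying on the bench to one side; origin at the centre of its underside, x along its length
- tongs: bystander: pair of sprung steel tongs lying on the bench to the other side, 245 mm long, 60 mm wide, 16 mm high; origin at bench level near mid-length, x along them towards the open jaws

How it is judged (in metres and radians):
At the end, for the whole second after the job is handed in: The stray bottle stands upright and at rest between the left and right bottles (within 120 mm of each, centre to centre), its side within 10 mm of the back board; those two stand upright within 15 mm of where they were, block and tongs lie within 20 mm of where they were (x of stray in the frame of corral between -0.039 and -0.02 m and horizontal distance between stray and left below 0.12 m and horizontal distance between stray and right below 0.12 m and angle between each of stray, left, right's own z axis and vertical below 0.05 rad and height (world z) of stray below 0.006 m and linear speed of stray below 0.01 m/s and distance of each of left, right from where it was at the start of the episode below 0.015 m and distance of each of block, tongs from where it was at the start of the episode below 0.02 m); the robot touches nothing.
It fails at once if the stray bottle is lifted (its underside more than 15 mm above the bench), or gripped or shoved hard (the fingers press on it with more than 35 N) (height (world z) of stray above 0.015 m or contact force between the fingers and stray above 35 N).
It fails at once if the stray bottle topples or rocks far over (tilted more than 0.25 rad) (angle between stray's own z axis and vertical above 0.25 rad).
It fails at once if the stray bottle is pushed high: the fingers touch it with the grasp point more than 90 mm above the bench (contact force between the fingers and stray above 0.5 N and height (world z) of the grasp point above 0.09 m).
It fails at once if a bottle in the corral is displaced by more than 15 mm or tilted by more than 0.25 rad (distance of any of left, right from where it was at the start of the episode above 0.015 m or angle between any of left, right's own z axis and vertical above 0.25 rad).
It fails at once if the wooden block or the tongs are displaced by more than 20 mm (distance of any of block, tongs from where it was at the start of the episode above 0.02 m).
It also fails if it takes over 58 s, if anything falls off the work surface, if the arm or the gripper's body presses on something with over 40 N, if the wrist force passes 120 N, or if a joint passes its speed limit or range.

ROBOT

A 7-joint arm with a two-finger parallel gripper is mounted at the origin on the work surface. World frame = base frame: x ahead of the robot, y to its left, z up, the work surface at z = 0. Lengths are in mm, angles in rad, forces in N, time in s.
With the tool pointing down it reaches from about 400 to 875 mm from the base axis. Payload 19.3 kg.
Tool frame: the origin (TCP) lies at the very end of the fingers, on their centre line; the grasp point (between the pads) lies 19 mm behind it (grip_point_offset is the z of the grasp point in the tool frame, in mm); z points along the fingers, y is the line along which they close (so a half turn about z gives the same grasp; the last joint's range is limited). The gripper opens to 85 mm and grips with 20 to 120 N. Pads are 22 mm wide; open, the fingers measure 114 mm over their backs; the gripper's body (76 mm by 85 mm) begins 54 mm behind the grasp point. The pads swing forward as they close: fully open they stand 13 mm farther back than shut.
Start: joints at [-1.371, 0.521, -0.036, 1.599, 0.021, 1.021, -0.113], TCP at [166.606, 602.376, 231.291] pointing down, gripper open.
Joint ranges: [-2.91, 2.91], [-0.3, 2.13], [-1.5, 1.42], [0.17, 2.43], [-1.26, 4.41], [0.16, 1.93], [-2.52, 2.52]. Speed limits (rad/s): [1.89, 1.89, 2.39, 2.39, 3.01, 3.01, 3.01].

INTERFACE

Orientations are given as a 3x3 rotation matrix whose columns are the frame's x, y, z axes.
In Python, from workcell import movep, movel, goto_joints, open_gripper, clamp, wait, inverse_kinematics, read_state, camera, PlanningError, finish_job, grip_point_offset gives the robot as it stands. Calls block until the motion is done:
- movep(position, orientation): joint-space move of the TCP to a pose.
- movel(position, frame=None, max_speed=150, guard=None): straight line of the TCP; frame=None keeps the orientation; max_speed is the mean speed in mm/s. With guard (N) it stops when the force on the tool has changed by that much, and returns True; else False.
- goto_joints(angles): joint-space move.
- open_gripper() and clamp(): open the fingers fully, or close them until they stop; the grip force is fixed at half the most.
- wait(seconds).
- inverse_kinematics(position, orientation): joint angles nearest the present ones, or None.
- read_state(): the state.
- camera(name): name is "scene" or "top" or "wrist"; returns a dict with "image" (384x512x3 uint8, blue, green, red), "range_z" (384x512 float32, mm along the optical axis (not along the pixel's ray), 0 where there is no reading), "fx", "fy", "cx", "cy" (pixels), "cam_to_world" (4x4, takes a point from camera to world coordinates). Camera axes: x right, y up, looking along -z (the intrinsics and any distortion apply to the point x, -y, -z); pixel columns grow to the right and rows downward; lengths in mm; the calibration is good to about 2 mm. A picture is of the moment at which its call begins.
A pose or a line that the arm cannot do raises PlanningError and nothing moves.
- finish_job(): hands the job in; it is judged then, once.
The state is a dict: "time": time; "qpos": joint angles; "qvel": joint speeds; "joint_efforts": joint torques, N m; "eef_pos": TCP position; "tool_rot": TCP orientation; "ft_force": force on the tool from outside, world axes, zero at the start; "torque": the same for the moment, N m; "finger_gap": finger opening in mm; "gripper_force": force on a finger pad.
Only numpy, scipy, OpenCV 4.12 (cv2) and the standard library are available. Lean on these libraries where they do the work, as an engineer would, in place of code of your own. Each camera call takes 0.05 s, during which the arm holds its last target. There are 200 camera calls.

## Working session

There is one attempt and no reset: what is moved stays moved. The work goes in short steps, each a Python script; the robot and the scene stay as the last script left them, time stands still between calls to the robot, and variables do not carry over. Pictures are saved under pics/ and viewed, at most 10 in all, crops included, and the job is handed in when it is done.

```bash
mkdir -p pics; cat > h.py <<'E'
import numpy as np, cv2
from workcell import *
def pts(c):
    z=c["range_z"].astype(float); v,u=np.indices(z.shape)
    P=np.stack([(u-c["cx"])/c["fx"]*z,-(v-c["cy"])/c["fy"]*z,-z,np.ones_like(z)],-1)@np.array(c["cam_to_world"]).T
    P=P[...,:3]; P[z<=0]=np.nan; return P
E
python3 - <<'E'
from h import *
for n in("top","scene"):
    c=camera(n); cv2.imwrite(f"pics/{n}.png",c["image"]); np.savez(f"{n}.npz",**{k:v for k,v in c.items()})
    print(n,c["fx"],np.round(c["cam_to_world"],3).tolist(),(c["range_z"]>0).mean())
print(read_state()["time"],read_state()["tool_rot"],read_state()["finger_gap"],grip_point_offset, c.keys())
E
```

```text
top 416.92630647087145 [[-0.008, 0.984, -0.181, 361.529], [-1.0, -0.006, 0.014, -0.624], [0.012, 0.181, 0.983, 1122.371], [0.0, 0.0, 0.0, 1.0]] 0.9959259033203125
scene 357.73148858172146 [[0.562, -0.57, 0.599, 1236.368], [0.827, 0.392, -0.403, -440.288], [-0.005, 0.722, 0.692, 830.59], [0.0, 0.0, 0.0, 1.0]] 0.99603271484375
0.1 [[-9.63815547e-01  2.66569972e-01 -2.04115349e-04]
 [ 2.66570037e-01  9.63814975e-01 -1.05285298e-03]
 [-8.39295595e-05 -1.06916711e-03 -9.99999425e-01]] 85.65619066929469 -18.700000000000003 dict_keys(['image', 'range_z', 'fx', 'fy', 'cx', 'cy', 'cam_to_world'])
```

View pics/top.png

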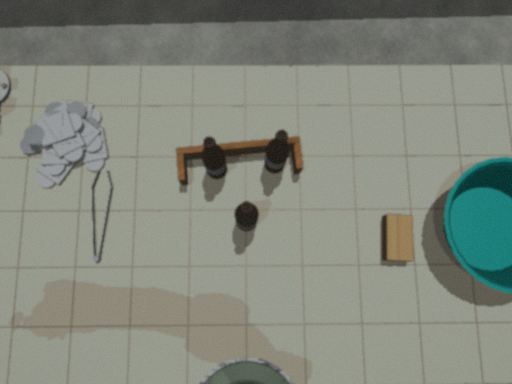

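View pics/scene.png

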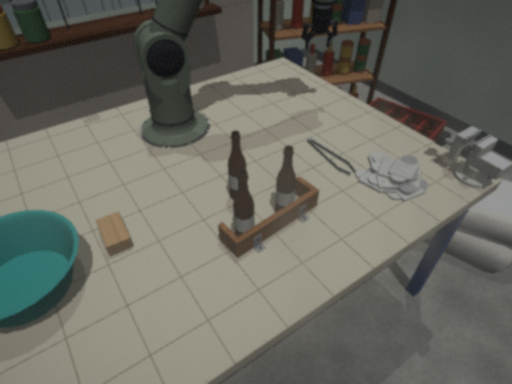

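The top view shows the stray at about (247,216), corral bottles at (214,160) and (277,155), tongs at (100,215), and the block at (399,238). The scene view shows the same layout from behind the corral. Next I'll measure from the depth data.

```bash
cat > m.py <<'E'
from h import *
from scipy.optimize import least_squares
def circ(P,R):
    f=lambda c:np.hypot(P[:,0]-c[0],P[:,1]-c[1])-R
    return f
def measure(cams):
    Ps=[pts(c) for c in cams]
    A=np.concatenate([P.reshape(-1,3) for P in Ps]); I=np.concatenate([c["image"].reshape(-1,3) for c in cams]).astype(int)
    src=np.concatenate([np.full(P.shape[0]*P.shape[1],i) for i,P in enumerate(Ps)])
    ok=np.isfinite(A).all(1)&(A[:,0]>380)&(A[:,0]<800)&(abs(A[:,1])<250); A=A[ok];src=src[ok]
    hi=A[(A[:,2]>170)&(A[:,2]<260)]
    lab=[]
    for p in hi:
        for l in lab:
            if np.hypot(*(p-l[0])[:2])<45: l.append(p);break
        else: lab.append([p])
    for l in lab:
        if len(l)<8: continue
        c0=np.mean(l,0)[:2]
        for s in range(len(cams)):
            B=A[(src==s)&(A[:,2]>15)&(A[:,2]<130)&(np.hypot(A[:,0]-c0[0],A[:,1]-c0[1])<40)]
            N=A[(src==s)&(A[:,2]>215)&(A[:,2]<256)&(np.hypot(A[:,0]-c0[0],A[:,1]-c0[1])<30)]
            o=[]
            if len(B)>15: o=least_squares(circ(B,29),c0,loss='soft_l1',f_scale=2).x
            print("cam",s,"body",np.round(o,1),len(B),"neck",np.round(N[:,:].mean(0),1) if len(N) else None,len(N),"max",N[:,2].max() if len(N) else 0)
    return A,src
E
python3 - <<'E'
from m import *
cams=[dict(np.load(n+".npz")) for n in("top","scene")]
A,src=measure(cams)
T=A[src==0]
b=T[(T[:,2]>62)&(T[:,2]<78)&(T[:,0]>560)]
print("board pts",len(b)); 
# top-surface of corral from both cams
for s in(0,1):
    b=A[(src==s)&(A[:,2]>66)&(A[:,2]<74)&(A[:,0]>560)]
    m=cv2.minAreaRect(b[:,:2].astype(np.float32)); print(s,len(b),m, np.percentile(b[:,2],[5,50,95]))
    for y in range(-170,180,20):
        q=b[abs(b[:,1]-y)<10]
        if len(q):print(y,len(q),np.round(np.percentile(q[:,0],[0,10,50,90,100]),0))
for c in cams:
    P=pts(c).reshape(-1,3);ok=np.isfinite(P).all(1);P=P[ok]
    arm=P[(P[:,2]>270)&(P[:,0]<700)&(P[:,0]>-300)&(abs(P[:,1])<900)];print("arm",len(arm),arm.min(0) if len(arm) else 0,arm.max(0) if len(arm) else 0)
E
```

```text
cam 0 body [651.4 -80.4] 244 neck [647.5 -79.6 245. ] 163 max 254.86958992877987
cam 1 body [654.  -81.2] 423 neck [660.1 -85.4 238. ] 154 max 251.8149473747559
cam 0 body [636.4  78.5] 234 neck [632.4  77.5 245.5] 160 max 254.54720050677406
cam 1 body [638.8  77.9] 403 neck [644.6  72.9 237.8] 141 max 251.87667693185142
cam 0 body [492.8  -2.2] 93 neck [490.8  -2.2 248.8] 145 max 255.01001857630126
cam 1 body [495.5  -3. ] 231 neck [502.1  -7.1 238. ] 122 max 251.42497818593097
board pts 1077
0 947 ((649.5797119140625, 15.85772705078125), (88.24380493164062, 325.6680603027344), 5.522061824798584) [67.22228119 70.57720951 73.36718023]
-150 78 [621. 626. 653. 691. 707.]
-130 141 [620. 632. 674. 700. 708.]
-110 25 [632. 689. 696. 703. 705.]
-90 7 [622. 623. 623. 628. 630.]
-70 14 [623. 623. 695. 700. 700.]
-50 52 [634. 682. 689. 697. 700.]
-30 46 [678. 681. 688. 695. 698.]
-10 53 [678. 679. 686. 694. 695.]
10 53 [673. 676. 683. 691. 695.]
30 41 [673. 675. 683. 689. 692.]
50 55 [614. 673. 680. 689. 690.]
70 21 [607. 608. 681. 687. 687.]
90 3 [608. 608. 609. 613. 614.]
110 28 [665. 667. 
[... 240 characters left out ...]
49844184 72.26395725]
-150 81 [622. 631. 661. 701. 712.]
-130 109 [624. 639. 682. 708. 712.]
-110 59 [644. 662. 697. 708. 711.]
-90 54 [677. 681. 696. 705. 707.]
-70 45 [674. 682. 694. 704. 706.]
-50 38 [673. 687. 695. 702. 704.]
-30 32 [682. 686. 692. 700. 700.]
-10 35 [681. 683. 691. 697. 698.]
10 33 [678. 681. 690. 697. 698.]
30 36 [675. 680. 687. 694. 695.]
50 50 [629. 643. 680. 692. 694.]
70 44 [661. 665. 680. 690. 694.]
90 35 [662. 668. 680. 687. 690.]
110 33 [669. 671. 680. 687. 689.]
130 28 [667. 671. 678. 685. 688.]
150 47 [597. 608. 669. 683. 685.]
170 101 [594. 607. 646. 677. 683.]
arm 0 0 0
arm 4588 [-90.02785197 -97.08005835 270.2920316 ] [217.45653355 671.76867041 493.96351661]
```

Corral yaw is about 5.3° and the gap midpoint about (645,-1). The stray is at about (494,-2.6). I'll push with closed fingers and the tool tilted forward about 50°, so the gripper body stays behind the bottle. First step is to check IK and get to the approach pose.

```bash
cat >> h.py <<'E'
def R(t,yaw,s=1):
    t=np.radians(t); x=np.array([np.cos(t),0,np.sin(t)])*s; z=np.array([np.sin(t),0,-np.cos(t)])
    M=np.stack([x,np.cross(z,x),z],1); c,s_=np.cos(yaw),np.sin(yaw)
    return np.array([[c,-s_,0],[s_,c,0],[0,0,1]])@M
E
python3 - <<'E'
from h import *
for s in(1,-1):
  for t in(40,50,58):
    print(s,t,[None if (q:=inverse_kinematics([x,-3,z],R(t,.01,s))) is None else np.round(q,2).tolist() for x,z in((415,150),(415,17),(615,17))])
E
```

```text
1 40 [None, None, [0.38, 0.89, -0.66, 2.27, 2.54, 0.77, 2.32]]
1 50 [None, None, [0.55, 1.1, -0.87, 2.34, 2.69, 1.13, 2.43]]
1 58 [None, None, [0.57, 1.23, -0.87, 2.37, 2.87, 1.35, 2.43]]
-1 40 [None, None, [0.78, 1.3, -1.28, 2.25, 2.29, 1.17, -0.14]]
-1 50 [None, None, [0.82, 1.45, -1.29, 2.33, 2.59, 1.34, -0.18]]
-1 58 [None, None, [0.27, 1.07, -0.5, 2.39, 2.93, 1.31, -1.13]]
```

```bash
python3 - <<'E'
from h import *
for s in(1,-1):
  for t in(26,30,35,40,50):
    for yaw in(-.5,0,.5):
      r=[x for x in range(400,520,10) if inverse_kinematics([x,-3,22],R(t,yaw,s)) is not None]
      r2=[x for x in range(400,520,10) if inverse_kinematics([x,-3,120],R(t,yaw,s)) is not None]
      print(s,t,yaw,r[:1],r2[:1],inverse_kinematics([620,-3,22],R(t,yaw,s)) is not None)
E
```

```text
1 26 -0.5 [470] [460] True
1 26 0 [490] [480] True
1 26 0.5 [470] [460] True
1 30 -0.5 [490] [480] True
1 30 0 [510] [500] True
1 30 0.5 [480] [470] True
1 35 -0.5 [500] [500] True
1 35 0 [] [] True
1 35 0.5 [500] [500] True
1 40 -0.5 [] [] True
1 40 0 [] [] True
1 40 0.5 [] [] True
1 50 -0.5 [] [] True
1 50 0 [] [] True
1 50 0.5 [] [] True
-1 26 -0.5 [470] [460] True
-1 26 0 [490] [480] True
-1 26 0.5 [470] [460] True
-1 30 -0.5 [490] [480] True
-1 30 0 [510] [500] True
-1 30 0.5 [480] [470] True
-1 35 -0.5 [490] [500] True
-1 35 0 [] [] True
-1 35 0.5 [500] [500] True
-1 40 -0.5 [] [] True
-1 40 0 [] [] True
-1 40 0.5 [] [] True
-1 50 -0.5 [] [] True
-1 50 0 [] [] True
-1 50 0.5 [] [] True
```

```bash
cat >> h.py <<'E'
def RS(t,side,push=0,roll=0):
    """lean sideways; side=+1: fingers point to +y, body on the -y side"""
    M=R(t,push+side*np.pi/2); a=roll
    return M@np.array([[np.cos(a),-np.sin(a),0],[np.sin(a),np.cos(a),0],[0,0,1]])
E
python3 - <<'E'
from h import *
h=np.pi/2
for side in(1,-1):
  for roll in(0,h,2*h,-h):
    for t in(50,55,60):
      M=RS(t,side,.01,roll)
      g=[inverse_kinematics([x,-3,z],M) for x,z in((435,130),(435,20),(550,20),(570,20))]
      print(side,round(roll,1),t,[q is not None for q in g], None if g[1] is None else np.round(g[1],2).tolist())
for s in(1,-1):
  for t in(26,30,40,45,50):
    r=[x for x in range(500,620,10) if inverse_kinematics([x,-3,20],R(t,.05,s)) is not None]; print(s,t,r[:1])
E
```

```text
1 0 50 [True, True, True, True] [0.57, 0.92, -0.21, 2.02, -0.87, 0.85, 1.21]
1 0 55 [True, True, True, True] [0.61, 0.97, -0.22, 1.98, -0.87, 0.92, 1.24]
1 0 60 [True, True, True, True] [0.63, 1.02, -0.22, 1.95, -0.87, 1.0, 1.27]
1 1.6 50 [True, True, True, True] [0.25, 0.94, 0.22, 2.04, -1.14, 1.1, -0.11]
1 1.6 55 [True, True, True, True] [0.28, 0.99, 0.21, 2.0, -1.14, 1.19, -0.08]
1 1.6 60 [True, True, True, True] [0.33, 1.04, 0.18, 1.96, -1.12, 1.25, -0.07]
1 3.1 50 [True, True, True, True] [0.13, 0.98, 0.38, 2.04, -1.22, 1.22, -1.61]
1 3.1 55 [True, True, True, True] [0.16, 1.03, 0.38, 2.01, -1.21, 1.31, -1.58]
1 3.1 60 [True, True, True, True] [0.19, 1.09, 0.38, 1.97, -1.21, 1.4, -1.55]
1 -1.6 50 [True, True, True, True] [1.3, 1.55, -1.41, 1.99, 0.8, 0.96, 1.22]
1 -1.6 55 [True, True, True, True] [1.33, 1.62, -1.42, 1.95, 0.76, 1.0, 1.29]
1 -1.6 60 [True, True, True, True] [1.35, 1.67, -1.42, 1.92, 0.7, 1.02, 1.36]
-1 0 50 [True, True, True, True] [-0.56, 0.91, -0.11, 2.04, 0.89, 1.06, 1.69]
-1 0 55 [True, True, True, True] [-0.58, 0.96, -0.12, 2.01, 0.9, 1.15, 1.66]
-1 0 60 [Tr
[... 193 characters left out ...]
 0.21, 2.02, 0.7, 0.93, 0.28]
-1 1.6 60 [True, True, True, True] [-0.85, 1.04, 0.21, 1.99, 0.7, 1.01, 0.25]
-1 3.1 50 [True, True, True, True] [-1.04, 1.04, 0.55, 2.07, 0.35, 0.68, -0.93]
-1 3.1 55 [True, True, True, True] [-1.07, 1.1, 0.56, 2.03, 0.36, 0.75, -0.97]
-1 3.1 60 [True, True, True, True] [-1.1, 1.16, 0.56, 2.0, 0.37, 0.82, -1.0]
-1 -1.6 50 [True, True, True, True] [-1.09, 1.08, 0.63, 2.07, 0.24, 0.65, -2.39]
-1 -1.6 55 [True, True, True, True] [-1.13, 1.14, 0.64, 2.04, 0.24, 0.71, -2.42]
-1 -1.6 60 [True, True, True, True] [-1.16, 1.21, 0.65, 2.0, 0.24, 0.78, -2.45]
1 26 [500]
1 30 [510]
1 40 [560]
1 45 [580]
1 50 [590]
-1 26 [500]
-1 30 [510]
-1 40 [560]
-1 45 [580]
-1 50 [590]
```

```bash
python3 - <<'E'
from h import *
clamp()
d=.011; M=RS(60,-1,d)
movep([425,110,150],M)
print(read_state()["time"],read_state()["finger_gap"])
movel([432,-10,60]); movel([432,-10,18],max_speed=80)
c=camera("scene"); cv2.imwrite("pics/s1.png",c["image"][80:280,130:380].repeat(2,0).repeat(2,1))
s=read_state();print(s["time"],s["eef_pos"],s["ft_force"])
E
```

```text
2.85 0.44715172613457027
4.725 [432.04358128 -10.00198726  18.21184988] [-0.34228977  0.22789473 -0.08015819]
```

View pics/s1.png

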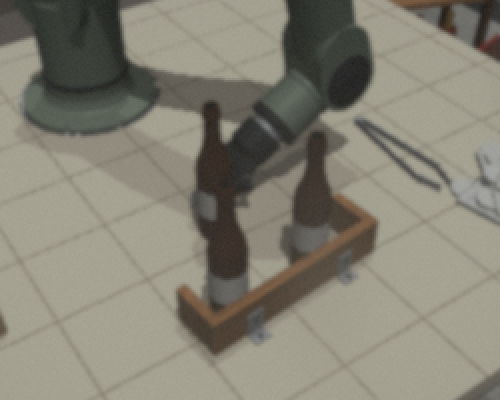

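The gripper leans in from the +y side behind the stray (crop about (210,170)), and all the bottles are standing. Now for push stage 1, with a check partway.

```bash
python3 - <<'E'
from m import *
g=movel([475,-9.5,18],max_speed=35,guard=10)
s=read_state();print(g,s["time"],s["eef_pos"],s["ft_force"]); measure([camera("top"),camera("scene")])
if not g:
    g=movel([543,-8.8,18],max_speed=35,guard=10)
    s=read_state();print(g,s["time"],s["eef_pos"],s["ft_force"]); measure([camera("top"),camera("scene")])
E
```

```text
False 6.1 [474.97438516  -9.43917019  18.00635117] [-0.54052631 -0.34923893  0.28262334]
cam 0 body [651.4 -80.5] 240 neck [647.6 -79.5 245.5] 160 max 254.96323653666877
cam 1 body [654.  -81.2] 421 neck [660.2 -85.4 238. ] 159 max 252.1933866911511
cam 0 body [636.4  78.4] 232 neck [632.6  77.6 245.5] 157 max 255.43341828956932
cam 1 body [638.9  77.7] 406 neck [644.8  72.8 238. ] 139 max 252.31072528140976
cam 0 body [514.3  -1.6] 140 neck [512.6  -2.5 248.3] 148 max 254.90151464725295
cam 1 body [517.4  -3. ] 170 neck [524.2  -7.6 237.8] 124 max 253.42962360882768
cam 0 body [] 0 neck [509.9 209.  244. ] 16 max 255.80822874783553
cam 1 body [] 11 neck [505.2 215.  236.5] 191 max 255.92578691472568
cam 0 body [] 0 neck None 0 max 0
cam 1 body [] 5 neck [468.5 203.9 242.6] 36 max 255.53103684079554
cam 0 body [] 2 neck None 0 max 0
cam 1 body [] 0 neck [440.  210.1 234. ] 91 max 255.53103684079554
cam 0 body [] 0 neck None 0 max 0
cam 1 body [] 0 neck [424.5 213.4 233.1] 56 max 253.0876758972837
False 8.2917 [542.97922991  -8.77291207  18.01444821] [-1.12512473 -0.4200079   1.105638
[... 271 characters left out ...]
 420 neck [644.5  72.9 238.3] 138 max 251.77793720702368
cam 0 body [582.1  -4. ] 198 neck [579.3  -4.5 247.1] 151 max 255.1016627688706
cam 1 body [585.   -5.3] 264 neck [591.2  -9.7 237.7] 138 max 252.0247346248343
cam 0 body [] 0 neck [577.2 223.7 230.3] 21 max 255.8496768133283
cam 1 body [] 14 neck [577.4 225.7 234.9] 207 max 255.95036195237958
cam 0 body [] 0 neck [564.9 205.  244.5] 20 max 255.8496768133283
cam 1 body [557.9 191.1] 23 neck [553.8 205.9 238.6] 152 max 255.82064630139678
cam 0 body [] 15 neck None 0 max 0
cam 1 body [] 0 neck [526.2 201.9 241.7] 49 max 255.70508617387202
cam 0 body [] 1 neck None 0 max 0
cam 1 body [] 0 neck [499.6 209.3 231. ] 62 max 255.70508617387202
```

Stray is now at (583.5,-4.6), upright and about 2 mm off the gap's midline. The neighbours haven't moved. I'll back off and switch to a forward lean for the second push.

```bash
python3 - <<'E'
from h import *
movel([490,-9.5,18]); movel([480,60,280],max_speed=250)
q0=read_state()["qpos"]
best=None
for s in(1,-1):
  for t in(33,30):
    M=R(t,.056,s); g=[inverse_kinematics([x,y,z],M) for x,y,z in((533,-7.4,290),(533,-7.4,120),(533,-7.4,18),(615,-2.8,18))]
    print(s,t,[None if q is None else np.round(np.array(q)-q0,2).tolist() for q in g])
    if all(q is not None for q in g):
        k=np.abs(np.array(g[0])-q0).max()
        if best is None or k<best[0]-.3: best=(k,M,s,t)
print(best[2:])
movep([533,-7.4,290],best[1])
s=read_state();print(s["time"],s["eef_pos"],s["ft_force"])
c=camera("scene"); cv2.imwrite("pics/s2.png",c["image"][50:280,130:380].repeat(2,0).repeat(2,1))
E
```

```text
1 33 [[-0.71, -0.41, 1.59, 0.48, -1.6, -1.35, -2.81], [0.96, -0.11, -0.4, 0.59, 1.45, -1.28, 0.49], [0.95, 0.19, -0.4, 0.6, 1.71, -1.0, 0.33], [0.76, 0.16, -0.16, 0.42, 1.76, -1.22, 0.23]]
1 30 [[-0.68, -0.38, 1.57, 0.44, -1.51, -1.27, -2.9], [0.7, -0.17, -0.08, 0.56, 1.55, -1.45, 0.33], [0.95, 0.17, -0.4, 0.57, 1.6, -1.08, 0.42], [0.75, 0.14, -0.15, 0.38, 1.62, -1.3, 0.36]]
-1 33 [[0.55, -0.54, 0.12, 0.44, -0.61, -1.42, -0.67], [0.98, -0.1, -0.43, 0.59, 1.42, -1.26, -2.62], [1.05, 0.24, -0.53, 0.6, 1.61, -0.94, -2.68], [0.95, 0.22, -0.41, 0.41, 1.53, -1.11, -2.59]]
-1 30 [[0.56, -0.53, 0.12, 0.4, -0.65, -1.34, -0.62], [1.38, 0.16, -1.02, 0.53, 0.98, -0.91, -2.06], [1.08, 0.23, -0.57, 0.57, 1.47, -0.99, -2.54], [0.86, 0.17, -0.29, 0.38, 1.47, -1.23, -2.59]]
(-1, 33)
11.45 [532.8703247   -6.91289818 289.22892407] [-0.4721868  -0.26913619 -0.18915741]
```

View pics/s2.png

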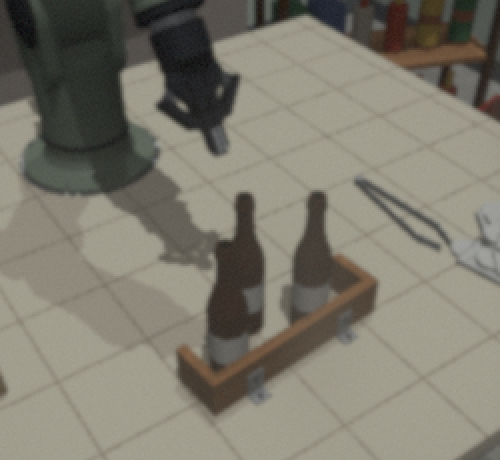

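The arm is clear above and behind the stray (fingertip at (220,150) in the crop), and everything is upright. The IK branch changes on the way down, so I'll go through a vertical pose further back.

```bash
python3 - <<'E'
from h import *
q0=np.array(read_state()["qpos"])
s=min((1,-1),key=lambda s:np.abs(np.array(inverse_kinematics([455,-8,150],R(0,.056,s)))-q0).max())
movep([455,-8,150],R(0,.056,s)); movel([455,-8,50])
q0=np.array(read_state()["qpos"]); print(s,read_state()["time"],q0.round(2))
for s in(1,-1):
  for t in(30,33):
    for x in (525,533):
      q=inverse_kinematics([x,-7.4,30],R(t,.056,s)); print(s,t,x,None if q is None else (np.array(q)-q0).round(2).tolist())
E
```

```text
-1 12.975 [-0.04  0.57 -0.1   2.16  0.13  0.41  1.39]
1 30 525 [0.18, 0.11, -0.23, 0.23, 2.56, 0.07, 0.64]
1 30 533 [0.18, 0.11, -0.22, 0.21, 2.55, 0.06, 0.65]
1 33 525 [0.16, 0.13, -0.2, 0.26, 2.66, 0.17, 0.54]
1 33 533 [0.13, 0.13, -0.17, 0.25, 2.69, 0.15, 0.51]
-1 30 525 [0.85, 0.54, -1.18, 0.2, 1.9, 0.63, -1.52]
-1 30 533 [0.85, 0.55, -1.18, 0.18, 1.89, 0.62, -1.5]
-1 33 525 [0.86, 0.57, -1.18, 0.23, 2.0, 0.67, -1.57]
-1 33 533 [0.86, 0.58, -1.18, 0.21, 1.99, 0.66, -1.55]
```

```bash
python3 - <<'E'
from h import *
wp=[(490,15,-1.57),(495,-7.4,-1.2),(505,-7.4,-.9),(515,-7.4,-.6),(524,-7.4,-.3),(528,-7.4,.056)]
for x,y,w in wp:
    M=R(33,w,1); q=inverse_kinematics([x,y,50],M)
    if q is None: print("none",x,w); break
    dq=np.array(q)-read_state()["qpos"]; print(x,w,dq.round(2))
    if abs(dq).max()>1.5: break
    movep([x,y,50],M)
s=read_state();print(s["time"],s["eef_pos"],s["ft_force"])
c=camera("scene"); cv2.imwrite("pics/s3.png",c["image"][80:280,130:380].repeat(2,0).repeat(2,1))
print([inverse_kinematics(p,R(33,.056,1)) is not None for p in([528,-7.4,18],[616,-2.8,18])])
E
```

```text
490 -1.57 [-0.34  0.17 -0.05 -0.17  0.66  0.5   0.6 ]
495 -1.2 [-0.02 -0.05  0.04  0.17  0.33 -0.18  0.02]
505 -0.9 [-0.02 -0.02  0.04  0.11  0.35 -0.12 -0.06]
515 -0.6 [ 0.06 -0.02  0.01  0.09  0.46 -0.06 -0.12]
524 -0.3 [ 0.17 -0.01 -0.07  0.06  0.45  0.   -0.04]
528 0.056 [ 0.28  0.   -0.13  0.01  0.45 -0.04  0.1 ]
16.1083 [528.61565016  -7.44329309  50.01995558] [-0.92109226  0.02590045  0.45508356]
[True, True]
```

View pics/s3.png

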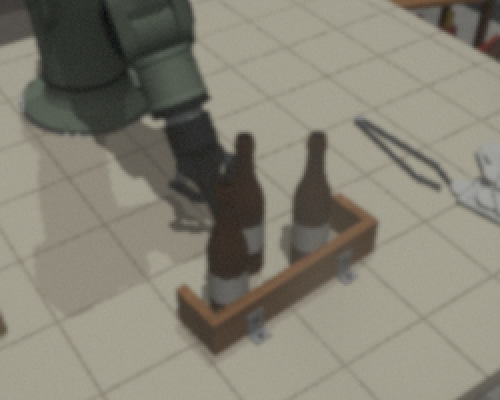

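The gripper now leans forward directly behind the stray (crop (200,180)), with space between them. Next I'll lower it and push, stopping on contact force.

```bash
python3 - <<'E'
from m import *
movel([530,-7.4,18],max_speed=60)
g=movel([595,-3.9,18],max_speed=25,guard=8)
s=read_state();print(g,s["time"],s["eef_pos"],s["ft_force"]); measure([camera("top"),camera("scene")])
E
```

```text
False 19.5917 [594.95573267  -3.89671647  17.995486  ] [-0.95409377 -0.52095107 -0.57673364]
cam 0 body [651.4 -80.5] 245 neck [647.5 -79.5 245.3] 161 max 255.2481369886126
cam 1 body [654.2 -81.1] 423 neck [660.2 -85.4 238.5] 154 max 253.91406479281636
cam 0 body [636.4  78.4] 234 neck [632.4  77.5 245.4] 161 max 254.84159009109158
cam 1 body [639.  78.] 408 neck [644.4  72.9 237.8] 141 max 251.94549907289831
cam 0 body [628.7  -3.1] 222 neck [625.5  -3.1 246.2] 156 max 255.35474016560136
cam 1 body [631.4  -3.9] 426 neck [637.5  -8.6 238.3] 142 max 251.3489212579417
cam 0 body [] 4 neck [506.4 -10.9 232.5] 213 max 255.97338945580782
cam 1 body [527.5 -14.2] 61 neck [507.1 -14.5 233.4] 267 max 255.92458790946694
cam 0 body [] 0 neck [497.6 -33.1 236.2] 122 max 255.96211945332334
cam 1 body [] 11 neck [492.5 -39.8 235.4] 277 max 255.93625153233188
cam 0 body [] 3 neck [501.6   7.4 234.2] 136 max 255.97338945580782
cam 1 body [] 0 neck [499.9   7.1 237.6] 132 max 255.92458790946694
cam 0 body [] 0 neck [483.8 -45.7 240.9] 17 max 255.10409737418877
cam 1 body [] 0 neck [469.8 -53.7 238.8] 141 max 255.93625153233188
cam 0 body [] 0 neck None 0 max 0
cam 1 body [] 0 neck [461.9 -56.7 239.5] 99 max 255.31821373146636
```

```bash
python3 - <<'E'
from m import *
g=movel([620,-2.3,18],max_speed=15,guard=5)
s=read_state();print(g,s["time"],s["eef_pos"],s["ft_force"])
p=s["eef_pos"]; movel([p[0]-60,p[1]-4,18],max_speed=50)
s=read_state();print(s["time"],s["ft_force"])
cs=[camera("top"),camera("scene")]; measure(cs)
cv2.imwrite("pics/f.png",np.hstack([cs[0]["image"][110:270,80:300],cs[1]["image"][110:270,160:380]]))
E
```

```text
True 20.9083 [614.39952171  -2.56997208  17.42915927] [-1.24066111 -0.2350656   0.87504553]
22.2583 [-0.34040663 -0.43202908 -0.77385436]
cam 0 body [651.4 -80.4] 242 neck [647.4 -79.5 245.3] 159 max 254.76091075437205
cam 1 body [654.1 -81.2] 421 neck [660.4 -85.4 238.3] 157 max 253.0106672945575
cam 0 body [648.4  -2.9] 227 neck [644.6  -3.  245.3] 162 max 255.6891488587338
cam 1 body [651.1  -3.7] 400 neck [657.   -7.9 238.1] 147 max 251.91862760129322
cam 0 body [636.4  78.4] 234 neck [632.3  77.6 245.6] 159 max 255.0540668499982
cam 1 body [639.   77.9] 397 neck [644.6  72.9 237.9] 139 max 253.32019982062423
cam 0 body [520.8 -64.7] 22 neck [475.7 -25.1 219.1] 44 max 227.0025769251032
cam 1 body [481.8 -20.5] 176 neck [467.7 -17.6 232.9] 251 max 255.79148551103583
cam 0 body [] 2 neck [471.8 -33.  220. ] 19 max 227.0025769251032
cam 1 body [] 14 neck [452.6 -42.9 235.6] 266 max 255.79148551103583
cam 0 body [] 0 neck None 0 max 0
cam 1 body [] 0 neck [459.4   4.3 238.2] 131 max 255.61931031336678
cam 0 body [] 0 neck None 0 max 0
cam 1 body [] 0 neck [429.4 -56.9 238.6] 126 max 255.87451609695017
cam 0 body [] 0 neck None 0 max 0
cam 1 body [] 0 neck [413.  -62.1 241.3] 44 max 255.87451609695017
```

View pics/f.png

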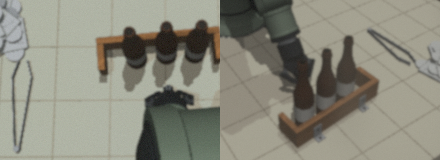

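The stray is at (650,-3), between its neighbours (crop (167,40)) and upright. The force stop tripped right where board contact was expected. The neighbours haven't moved, and the gripper has backed clear.

```bash
python3 -c "
from workcell import *
wait(0.5); print(finish_job())"
```

```text
the job is handed in; nothing more can be done
None
```

I pushed the stray bottle upright into the gap until the force stop tripped at the back board, and handed the job in at about 23 s. The left and right bottles measured unmoved, the block and tongs were never approached (not re-measured), and the interface returned no verdict.

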